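# Pack out the sliding jaw of a meter nest with a slotted shim and wedge it tight

### The arm

A 6-joint arm with a two-finger parallel gripper is mounted at the origin on a cart in front of the work surface, level with it; the furniture and walls round the work are solid. World frame = base frame: x ahead of the robot, y to its left, z up, the work surface at z = 0. Lengths are in m, angles in rad, forces in N, time in s.
With the tool pointing down it reaches from about 0.425 to 1.125 m from the base axis. Payload 14.9 kg.
Tool frame: the origin (TCP) lies between the finger pads; the fingertips stand 14 mm ahead of it and the grasp point (between the pads) lies 5 mm behind it; z points along the fingers, y is the line along which they close (so a half turn about z gives the same grasp; the last joint's range is limited). The gripper opens to 91 mm and grips with 3 to 60 N. Pads are 32 mm wide; open, the fingers measure 118 mm over their backs; the gripper's body (76 mm by 178 mm) begins 60 mm behind the grasp point.
Start: joints at [1.138, 0.379, 1.734, -0, 1.028, -0.033], TCP at [0.272, 0.645, 0.228] pointing down, gripper open.
Joint ranges: [-2.77, 2.77], [-0.74, 2.19], [0, 2.66], [-1.06, 4.2], [0.31, 2.87], [-3.08, 3.08]. Speed limits (rad/s): [1.89, 1.89, 2.39, 3.14, 3.14, 3.14].

### API

Orientations are given as [roll, pitch, yaw] about the fixed x, y, z axes, in that order (R = Rz(yaw) Ry(pitch) Rx(roll)).
In Python, from rig import robot gives the robot as it stands. The module is installed in compiled form; this text tells all that it offers.
- The arm moves only by the tool step_arm, never from a script. Its argument "motion" is text: rows parted by semicolons, each of 4 numbers parted by spaces: the shift along the tool's x, y, z in cm, then the turn about the tool's z in degrees. In form: tx ty tz spin; .... A call has 1 to 5 rows; each row is the pose to reach, as a shift and turn from the pose commanded when the call began, along the tool's axes at that moment; what a row does not reach only later rows make up. A row lasts 1/12 s, in which the tool goes at most 41.7 mm and 7.16 degrees, less where a joint would pass 70% of its speed; a pose out of reach is approached as far as the arm can. A call with a gripper value outside its range is refused whole. "grip" is the opening, from 0 (shut) to 1 (fully open), set as the call begins (left out, the last holds). The fingers move at their own pace and stop on an object; "force" is the grip in N (left out, the last holds). Time passes only in rows, so rows that repeat a pose let the fingers close. It gives the time, the measured TCP pose, the force, the opening and the grip force at its end, in the units of the state.
- robot.get_state(): the state, without advancing time (a new reading comes with each control period).
- robot.snapshot(name): name is "scene" or "top"; returns the picture (384x512x3 uint8, red, green, blue); there is no depth.
- robot.camera_params(name): a dict with "mtx" (3x3 intrinsics, pixels), "R" (3x3) and "t" (3): a world point X has camera coordinates R X + t. Camera axes: x right, y down, z forward; pixel columns grow to the right and rows downward; lengths in m; the calibration is good to about 2 mm. A picture is of the moment at which its call begins. camera_params takes no time and is no camera call.
- robot.finish_job(): hands the job in; it is judged then, once.
The state is a dict: "t": time; "joint_positions": joint angles; "qd": joint speeds; "joint_torque": joint torques, N m; "position": TCP position; "tool_rot": TCP orientation; "ft_force": force on the tool from outside, world axes, zero at the start; "moment": the same for the moment, N m; "opening": opening from 0.0 (shut) to 1.0 (fully open); "gripper_force": force on a finger pad.
Only numpy, scipy, OpenCV 4.12 (cv2) and the standard library are available. Lean on these libraries where they do the work, as an engineer would, in place of code of your own. Each camera call takes 0.05 s, during which the arm holds its last target. There are 200 camera calls.

### The job

The multimeter lies loose in the holding nest. Lift the slotted shim of the right thickness up and off the rack's bar and hang it by its lip on the sliding jaw, so that it fills part of the gap behind the jaw, astride the guide bar; then lift off the forked wedge and push it down between shim and sloping block until you feel it tighten and the jaw grips the meter against the rail, firmly but not brutally. The right shim lets the wedge jam well down the slope without bottoming on the plate; leave the other shims hanging and the tools around undisturbed, and finish while still gripping the wedge and pressing it down, so that the stack stays tight.

Things in the scene. Friction and masses are not known exactly. Their poses are not given: they have to be found in the camera images.
- nest: Holding nest: fixed aluminium plate 190 (x) x 215 (y) x 12 mm, its work side 12 mm above this origin, which lies on the worktop on the gap's centre line x = 0. Along its +y come wedge block (fixed), gap, sliding jaw, loose meter, reference rail (fixed, 28 mm high). Yaw within 0.3 rad of the world's
- rail_face (a point): Foot of the reference rail's inner face, at plate level on the nest's centre line, 85 mm in +y from the nest's origin. The face looks to -y of the nest
- block_foot (a point): Foot of the wedge block's sloping face, at plate level on the centre line. Block: 92 mm wide in x, 58 mm high, bolted down at another y of the nest each time. The face looks to +y and leans back, away from the jaw, 1 mm per 5 mm of height: the gap is 11.6 mm wider at its top than at its foot
- wedge_block: The wedge block of block_foot: same origin, axes as the nest's
- jaw (a joint): Steel jaw 96 mm wide (x), 16 mm thick (y), 58 mm high; value in m grows to the nest's +y. Drags with about 2 N, no spring; at 0.0025 it has pushed the meter against the rail. Its round guide bar (8 mm thick, axis 22 mm above the plate, at the nest's x = 0) crosses the gap into the block: shims and wedge go down astride it
- jaw_back (a point): Middle of the top edge of the jaw's back face, which bounds the gap, 58 mm above the plate. Pressed home it lies 86 mm (70 mm meter + 16 mm jaw) in -y of rail_face
- meter_mid (a point): Orange and grey hand multimeter, face up between jaw and rail, 145 mm long along the nest's x, 70 mm wide, sides 30 mm high, about 0.3 kg, loose with up to 2.5 mm of play in all; the point is the middle of its body, 15 mm above the plate
- meter: The same multimeter; origin at the middle of its underside, x along its length
- rack: Shim rack: fixed aluminium foot 70 x 226 x 8 mm, origin on the worktop below the middle of its bar. The round bar (8 mm thick, top 85 mm up) runs along y between two posts 94 mm high at y = -100 and +100 mm. Three shims and the wedge hang astride it, square to it, in four bays at y = -69, -23, 23, 69 mm, in any order. Yaw within 0.3 rad of the world's
- shim_8_mid (a point): Slotted steel shim 8 mm thick (thinnest): upright plate 44 mm wide (its x), 84 mm high, 50 g; grip its upper 22 mm across the 44 mm. Slot 14 mm wide, 54 mm high, open below, mouth flared to 22 mm: lift 60 mm straight up to clear the bar. A hook lip (30 wide, 10 long, 5 thick) stands out on +y, underside 56 mm above the foot. Point: plate centre, 42 mm above its foot
- shim_12_mid (a point): Slotted steel shim 12 mm thick (middle): upright plate 44 mm wide (its x), 84 mm high, 75 g; grip its upper 22 mm across the 44 mm. Slot 14 mm wide, 54 mm high, open below, mouth flared to 22 mm: lift 60 mm straight up to clear the bar. A hook lip (30 wide, 10 long, 5 thick) stands out on +y, underside 56 mm above the foot. Point: plate centre, 42 mm above its foot
- shim_16_mid (a point): Slotted steel shim 16 mm thick (thickest): upright plate 44 mm wide (its x), 84 mm high, 100 g; grip its upper 22 mm across the 44 mm. Slot 14 mm wide, 54 mm high, open below, mouth flared to 22 mm: lift 60 mm straight up to clear the bar. A hook lip (30 wide, 10 long, 5 thick) stands out on +y, underside 56 mm above the foot. Point: plate centre, 42 mm above its foot
- shim_8: The same 8 mm shim; origin at the middle of its foot, y through its thickness (lip side +y, as the rack's y while it hangs), z up. As it hangs on the bar its top is 115 mm above the worktop (wedge: 118 mm); hung on the jaw its foot stays 2 mm above the plate
- shim_12: The same 12 mm shim; origin at the middle of its foot, y through its thickness (lip side +y, as the rack's y while it hangs), z up. As it hangs on the bar its top is 115 mm above the worktop (wedge: 118 mm); hung on the jaw its foot stays 2 mm above the plate
- shim_16: The same 16 mm shim; origin at the middle of its foot, y through its thickness (lip side +y, as the rack's y while it hangs), z up. As it hangs on the bar its top is 115 mm above the worktop (wedge: 118 mm); hung on the jaw its foot stays 2 mm above the plate
- wedge_grip (a point): Forked wedge, steel legs under a black grip block, 105 mm high, about 0.2 kg. The point is the centre of the grip block, which is 44 mm wide (x), 24 mm thick (y), 33 mm high, 89 mm above the tip; grip it across the 44 mm. The slot between the legs is 14 mm wide, 72 mm high, open below: lift at least 75 mm straight up to clear the rack's bar
- wedge: The wedge; origin 89 mm below wedge_grip, z up, x along its width. +y face upright at y = 12 mm, it goes against the shim; -y face tapers 1 in 5 like the block's face. Legs span y = 0 to 12 mm at the tip (lowest 12 mm bevelled, 6 mm thick at the very end), -12 to 12 mm from 60 mm up. As it hangs its y points as the rack's y
- wedge_tip (a point): Middle of the wedge's lower end, 6 mm in +y of the wedge's origin. With B from block_foot to rail_face and a shim of t in place, the wedge jams with its tip 5 x (12 mm - (B - 86 mm - t)) above the plate, all play closed; a negative result means that it bottoms and holds nothing; 5 to 25 mm is good. A firm push is 15 to 20 N
- loupe: Black stand loupe, 41 mm diameter, 36 mm high, standing on the worktop; not part of the job
- driver: Red screwdriver, 184 mm, lying on the worktop; not part of the job
- cutters: Blue side cutters, 121 mm, lying on the worktop; not part of the job
Things that resemble listed ones, but are neither listed nor needed, are in the scene too. Leave any blue or brown look-alike of the shim_12 alone.

How it is judged:
By the outcome, as a careful person would: the job done as asked, in the order asked, and still so for the second after the job is handed in, while the arm keeps its last pose, push and grip.
It also fails if it takes over 54 s, if anything falls off the work surface, if the arm or the gripper's body presses on something with over 40 N, if the wrist force passes 120 N, or if a joint passes its speed limit or range.

## Working session

There is one attempt and no reset: what is moved stays moved. The work goes in short steps, Python scripts to look and compute and a tool call to move; the robot and the scene stay as the last step left them, time stands still between calls to the robot, and variables do not carry over. Pictures are saved under pics/ and viewed, at most 10 in all, crops included, and the job is handed in when it is done.

Besides the shell and the picture viewer there is one more tool, called after "Request:" by a JSON object that holds its "api" and its "payload". step_arm: Moves the arm, as the interface text tells. Its arguments: {"type":"object","properties":{"motion":{"type":"string"},"grip":{"type":"number"},"force":{"type":"number"}},"required":["motion"]}

```bash
mkdir -p pics
python3 - <<'E'
from rig import robot
import cv2
for n in("scene","top"):
    im=robot.snapshot(n); cv2.imwrite(f"pics/{n}0.png",cv2.resize(im[:,:,::-1],(800,600),interpolation=cv2.INTER_CUBIC)); cv2.imwrite(f"pics/{n}0raw.png",im[:,:,::-1])
    p=robot.camera_params(n); print(n,p, -p["R"].T@p["t"])
print(robot.get_state())
E
```

```text
scene {'mtx': array([[441.83311258,   0.        , 258.86526988],
       [  0.        , 441.83311258, 193.60992613],
       [  0.        ,   0.        ,   1.        ]]), 'R': array([[-0.64055824,  0.76789588,  0.00458815],
       [ 0.45522243,  0.38453266, -0.80306112],
       [-0.61843162, -0.51231879, -0.595879  ]]), 't': array([ 0.287529  , -0.20233832,  1.52959571])} [1.22223838 0.64065398 0.7476447 ]
top {'mtx': array([[375.52860321,   0.        , 251.73110254],
       [  0.        , 375.52860321, 190.06165759],
       [  0.        ,   0.        ,   1.        ]]), 'R': array([[-0.02596799, -0.99956814, -0.01375454],
       [-0.99703346,  0.02689452, -0.07211771],
       [ 0.07245648,  0.01184099, -0.99730128]]), 't': array([0.1287701 , 0.55299337, 0.99676301])} [0.48247485 0.10203933 1.03572482]
{'t': 0.1, 'joint_positions': array([ 1.13772201e+00,  3.79353500e-01,  1.73471980e+00, -8.42163893e-06,
        1.02852947e+00, -3.32917878e-02]), 'qd': array([-0.0017708 , -0.00183301, -0.00053617, -0.00077602,  0.00229772,
        0.00063992]), 'joint_torque': array([-2.17516128e-03, -7.65046048e+01, -4.35295630e+01,  6.52029994e-02,
        3.97802819e-02,  1.25739146e-05]), 'position': array([0.27230793, 0.64448476, 0.22735696]), 'tool_rot': array([-3.14058286e+00, -2.64172297e-05,  2.74181446e+00]), 'ft_force': array([-0.60746314, -0.31564012,  0.09607449]), 'moment': array([-0.03474337,  0.01037271, -0.03646212]), 'gripper_force': 0.0, 'opening': 0.9991068010429276}
```

View pics/scene0.png

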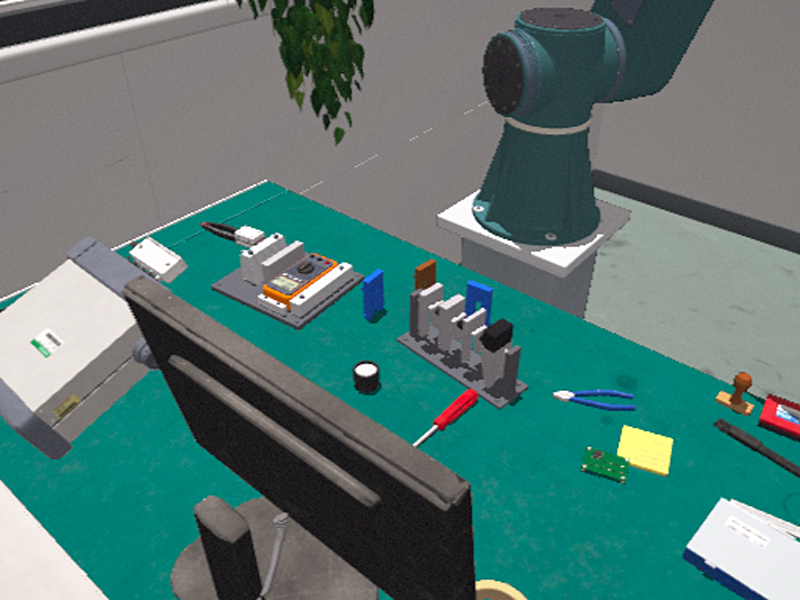

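View pics/top0.png

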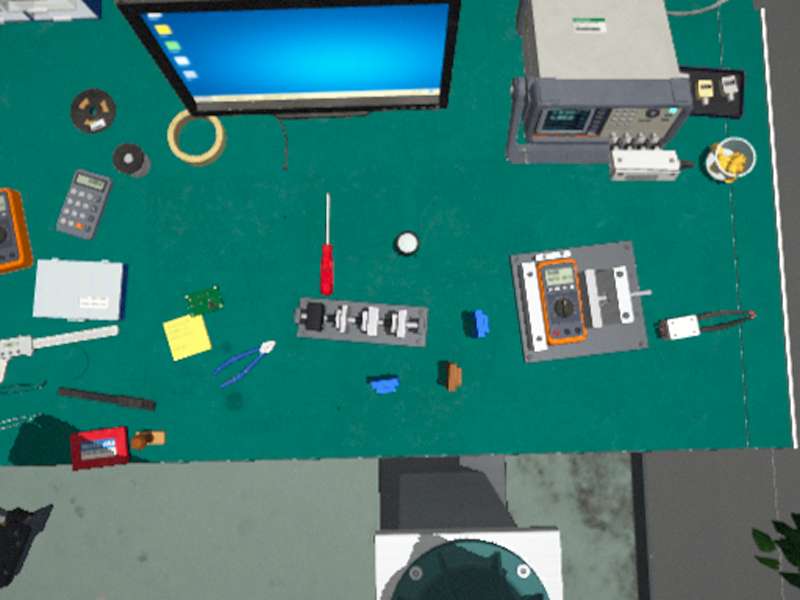

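```bash
cat > h.py <<'E'
import cv2,numpy as np
from rig import robot
def avg(n,k=4): return np.mean([robot.snapshot(n).astype(float) for _ in range(k)],0).astype(np.uint8)[:,:,::-1].copy()
def crop(im,x0,y0,w,h,s,step=10):
    c=cv2.resize(im[y0:y0+h,x0:x0+w],None,fx=s,fy=s,interpolation=cv2.INTER_CUBIC)
    for x in range(x0-x0%-step if 0 else (x0+step-1)//step*step,x0+w,step):
        X=int((x-x0+.5)*s); cv2.line(c,(X,0),(X,6),(0,255,255),1); cv2.putText(c,str(x),(X+1,16),0,.35,(0,255,255),1)
    for y in range((y0+step-1)//step*step,y0+h,step):
        Y=int((y-y0+.5)*s); cv2.line(c,(0,Y),(6,Y),(0,255,255),1); cv2.putText(c,str(y),(8,Y+4),0,.35,(0,255,255),1)
    return c
def cam(n):
    p=robot.camera_params(n); return p["mtx"],p["R"],p["t"]
def at_z(n,uv,z):
    K,R,t=cam(n); d=R.T@np.linalg.solve(K,[uv[0],uv[1],1]); c=-R.T@t
    return c+d*(z-c[2])/d[2]
def proj(n,X):
    K,R,t=cam(n); q=K@(R@np.asarray(X,float)+t); return q[:2]/q[2]
def loc(o,yaw,p):
    c,s=np.cos(yaw),np.sin(yaw); return np.array([o[0]+c*p[0]-s*p[1],o[1]+s*p[0]+c*p[1],(o[2] if len(o)>2 else 0)+p[2]])
E
python3 - <<'E'
from h import *
t=avg("top");s=avg("scene")
cv2.imwrite("pics/t1.png",t);cv2.imwrite("pics/s1.png",s)
cv2.imwrite("pics/nest_t.png",crop(t,322,150,98,85,7))
cv2.imwrite("pics/nest_s.png",crop(s,132,142,105,70,7))
a=crop(t,185,186,94,38,8); b=crop(s,250,162,100,36,8)
cv2.imwrite("pics/rack_t.png",a)
cv2.imwrite("pics/rack_s.png",crop(s,250,165,92,98,6))
E
```

```text
(no output)
```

View pics/nest_t.png

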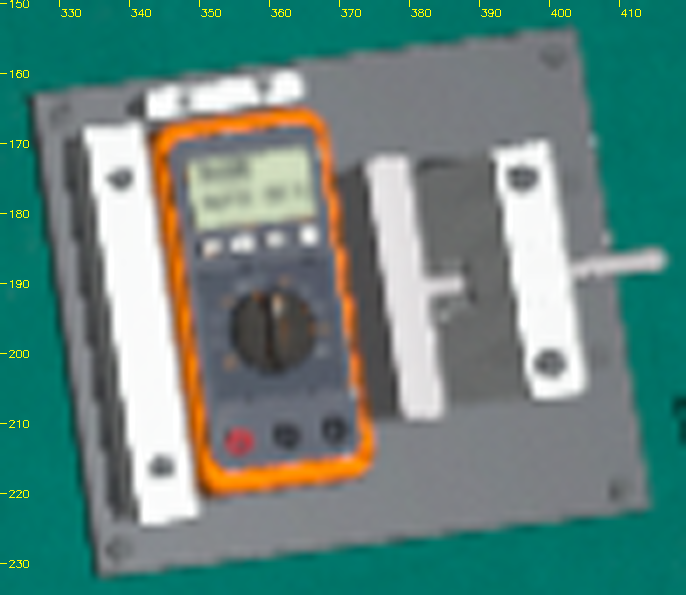

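View pics/rack_t.png

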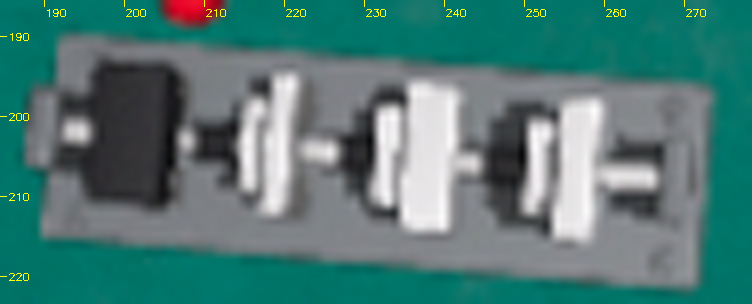

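View pics/rack_s.png

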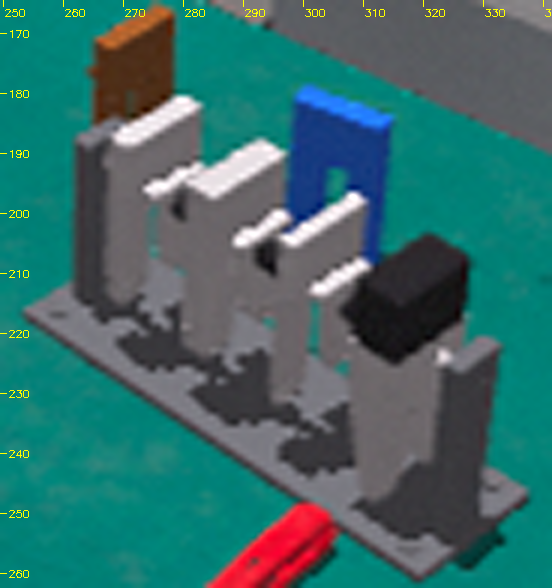

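View pics/nest_s.png

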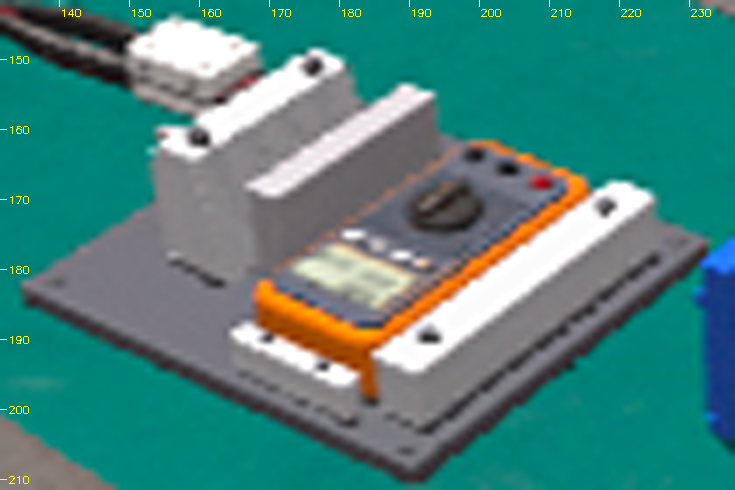

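```bash
cat > fit.py <<'E'
from h import *
from scipy.optimize import least_squares
T=lambda X,Y:(322+X/7-.5,150+Y/7-.5); S=lambda X,Y:(132+X/7-.5,142+Y/7-.5)
RT=lambda X,Y:(185+X/8-.5,186+Y/8-.5); RS=lambda X,Y:(250+X/6-.5,165+Y/6-.5)
def nest(p):
    x,y,w,b,j,L,pr=p; bt=b-.0116
    P=[("top",T(143,122),(L,.085,.040)),("top",T(198,516),(-L,.085,.040)),
    ("top",T(493,150),(.046,bt,.07)),("top",T(530,400),(-.046,bt,.07)),
    ("top",T(408,153),(.048,j,.07)),("top",T(443,415),(-.048,j,.07)),
    ("top",T(366,157),(.048,j+.016,.07)),("top",T(403,420),(-.048,j+.016,.07)),
    ("top",T(577,30),(.095,pr,.012)),("top",T(650,510),(-.095,pr,.012)),
    ("scene",S(202,160),(.046,bt,.07)),("scene",S(355,75),(-.046,bt,.07)),("scene",S(250,283),(.046,b,.012)),
    ("scene",S(248,188),(.048,j,.07)),("scene",S(405,85),(-.048,j,.07)),
    ("scene",S(272,197),(.048,j+.016,.07)),("scene",S(436,95),(-.048,j+.016,.07)),
    ("scene",S(372,350),(L,.085,.04)),("scene",S(612,183),(-L,.085,.04))]
    return [(n,np.subtract(proj(n,loc((x,y,0),w,q)),uv)) for n,uv,q in P]
def rack(p):
    x,y,w=p
    P=[("top",RT(60,35),(.035,.113,.008)),("top",RT(712,88),(.035,-.113,.008)),("top",RT(697,288),(-.035,-.113,.008)),("top",RT(42,237),(-.035,.113,.008)),
    ("top",RT(132,134),(0,.069,.118)),("top",RT(279,144),(0,.023,.115)),("top",RT(430,156),(0,-.023,.115)),("top",RT(578,168),(0,-.069,.115)),
    ("scene",RS(407,277),(0,.069,.118)),("scene",RS(324,218),(0,.023,.115)),("scene",RS(236,168),(0,-.023,.115)),("scene",RS(157,121),(0,-.069,.115))]
    return [(n,np.subtract(proj(n,loc((x,y,0),w,q)),uv)) for n,uv,q in P]
for f,x0 in((nest,[.5,-.25,.1,-.05,-.003,.07,-.12]),(rack,[.45,.15,0])):
    r=least_squares(lambda p:np.ravel([d for _,d in f(p)]),x0,loss="soft_l1",x_scale=[.01]*len(x0)); print(f.__name__,np.round(r.x,4))
    for n,d in f(r.x): print(n,np.round(d,1),end="; ")
    print()
    for c in("top","scene"):
        r2=least_squares(lambda p:np.ravel([d for n,d in f(p) if n==c]+[1e-3*(p-r.x)]) if 0 else np.ravel([d for n,d in f(p) if n==c]),r.x,loss="soft_l1",x_scale=[.01]*len(x0)); print(" ",c,np.round(r2.x,4))
    if f is nest: print("B",.085-r.x[3],[ (t,5*(12-((.085-r.x[3])*1e3-86-t))) for t in(8,12,16)])
E
python3 fit.py
```

```text
nest [ 0.5434 -0.2192  0.0907 -0.0196 -0.0025  0.0745 -0.095 ]
top [-0.   0.1]; top [-0.3 -0.4]; top [-1.   0.1]; top [-1.1 -0.1]; top [-0.1  0.3]; top [ 0.2 -0.1]; top [-0.3  0.4]; top [-0.3 -0.1]; top [ 0.1 -0.5]; top [-0.1  0.1]; scene [-0.8 -0.4]; scene [-0.3 -2. ]; scene [-2.1  0.2]; scene [-0.4 -0.9]; scene [ 0.3 -0.8]; scene [ 0.4 -0.3]; scene [-0.  -0.6]; scene [-0.2 -0.1]; scene [ 0.2 -0.9]; 
  top [ 0.5432 -0.2195  0.0911 -0.022  -0.0024  0.0752 -0.0946]Traceback (most recent call last):
  File "fit.py", line 28, in <module>
    r2=least_squares(lambda p:np.ravel([d for n,d in f(p) if n==c]+[1e-3*(p-r.x)]) if 0 else np.ravel([d for n,d in f(p) if n==c]),r.x,loss="soft_l1",x_scale=[.01]*len(x0)); print(" ",c,np.round(r2.x,4))
    return func(*args, **kwargs)
    result = trf(vector_fun.fun, vector_fun.jac, x0, f0, J0, lb, ub, ftol, xtol,
                 gtol, max_nfev, x_scale, loss_function, tr_solver,
                 tr_options.copy(), verbose, callback=callback_wrapped)
    return trf_no_bounds(
        fun, jac, x0, f0, J0, ftol, xtol, gtol, max_nfev, x_scale,
        
[... 1198 characters left out ...]
n,d in f(p) if n==c]+[1e-3*(p-r.x)]) if 0 else np.ravel([d for n,d in f(p) if n==c]),r.x,loss="soft_l1",x_scale=[.01]*len(x0)); print(" ",c,np.round(r2.x,4))
                                                                                                                    ~^^^
  File "fit.py", line 16, in nest
    return [(n,np.subtract(proj(n,loc((x,y,0),w,q)),uv)) for n,uv,q in P]
                           ~~~~^^^^^^^^^^^^^^^^^^^^
  File "h.py", line 17, in proj
    K,R,t=cam(n); q=K@(R@np.asarray(X,float)+t); return q[:2]/q[2]
          ~~~^^^
  File "h.py", line 12, in cam
    p=robot.camera_params(n); return p["mtx"],p["R"],p["t"]
ValueError: time passes only in moves, steps and waits
```

```bash
sed -i 's/^def cam(n):/import functools\n@functools.cache\ndef cam(n):/' h.py
sed -i '/scene",S(250,283)/s/,("scene",S(250,283),(.046,b,.012))//' fit.py
python3 fit.py
python3 - <<'E'
from h import *
t=cv2.imread("pics/t1.png");s=cv2.imread("pics/s1.png")
a=crop(t,374,166,34,48,12,5);b=crop(s,152,146,32,40,12,5)
c=np.zeros((580,800,3),np.uint8);c[:a.shape[0],:a.shape[1]]=a;c[:b.shape[0],412:412+b.shape[1]]=b
cv2.imwrite("pics/gap.png",c)
E
```

```text
nest [ 0.5435 -0.2191  0.0901 -0.0206 -0.0025  0.0745 -0.095 ]
top [-0.  0.]; top [-0.3 -0.5]; top [-0.6  0.1]; top [-0.8 -0.1]; top [-0.1  0.2]; top [ 0.2 -0.2]; top [-0.3  0.4]; top [-0.3 -0.1]; top [ 0.1 -0.5]; top [-0.1  0.1]; scene [-1.  -0.5]; scene [-0.6 -2.1]; scene [-0.4 -0.8]; scene [ 0.3 -0.8]; scene [ 0.3 -0.3]; scene [-0.  -0.6]; scene [-0.2 -0.1]; scene [ 0.2 -0.9]; 
  top [ 0.5432 -0.2195  0.0911 -0.022  -0.0024  0.0752 -0.0946]
  scene [ 0.5457 -0.217   0.09   -0.0168 -0.0022  0.0729 -0.095 ]
B 0.10557823003288765 [(8, np.float64(2.10884983556177)), (12, np.float64(22.10884983556177)), (16, np.float64(42.10884983556177))]
rack [ 0.5162  0.1705 -0.1078]
top [-0.2 -0.4]; top [ 0.2 -0.3]; top [0.1 0.2]; top [-0.4 -0.2]; top [-0.5 -0.4]; top [-0.1 -0.1]; top [-0.3 -0.1]; top [-0.1 -0. ]; scene [ 1.  -2.6]; scene [-0.4 -0.5]; scene [-0.  -0.6]; scene [-0.5 -0.7]; 
  top [ 0.5158  0.1701 -0.1049]
  scene [ 0.5197  0.1729 -0.1484]
```

View pics/gap.png

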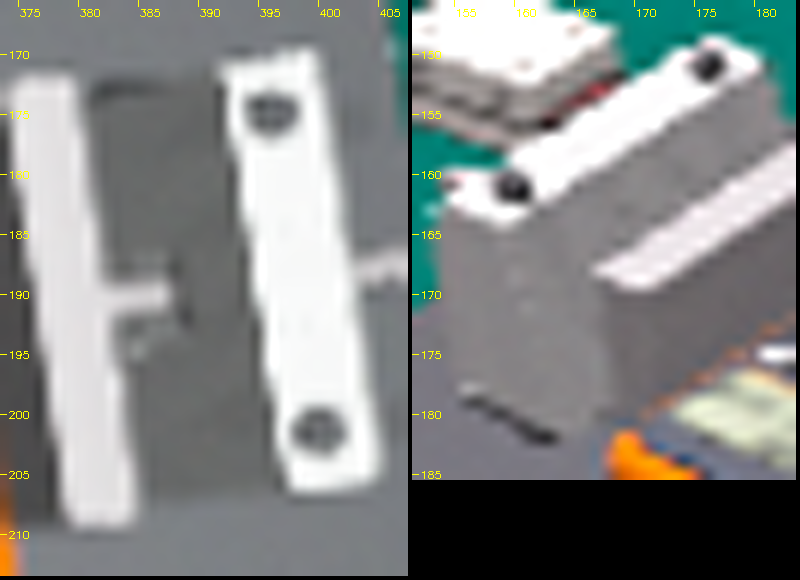

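```bash
sed -i 's/T(493,150)/(391.8,170.4)/;s/T(530,400)/(397.5,205.8)/;s/S(202,160)/(159.3,164.5)/;s/S(355,75)/(180.9,151.3)/;s/S(248,188)/(166.8,168)/' fit.py
python3 fit.py
```

```text
nest [ 0.5439 -0.219   0.0932 -0.0221 -0.0025  0.0745 -0.095 ]
top [-0.1 -0. ]; top [-0.2 -0.5]; top [-0.   0.3]; top [-0.4  0.4]; top [-0.2  0.1]; top [ 0.2 -0.3]; top [-0.4  0.2]; top [-0.3 -0.3]; top [-0.1 -0.8]; top [-0.  -0.2]; scene [-0.4 -0.7]; scene [ 0.2 -1.3]; scene [-0.4 -0.4]; scene [ 0.1 -0.8]; scene [ 0.3 -0.2]; scene [-0.2 -0.5]; scene [-0.2 -0. ]; scene [ 0.1 -0.9]; 
  top [ 0.5436 -0.2194  0.0932 -0.0224 -0.0025  0.0752 -0.0947]
  scene [ 0.5459 -0.2171  0.093  -0.0208 -0.0023  0.073  -0.095 ]
B 0.10712031680087349 [(8, np.float64(-5.60158400436741)), (12, np.float64(14.39841599563259)), (16, np.float64(34.39841599563259))]
rack [ 0.5162  0.1705 -0.1078]
top [-0.2 -0.4]; top [ 0.2 -0.3]; top [0.1 0.2]; top [-0.4 -0.2]; top [-0.5 -0.4]; top [-0.1 -0.1]; top [-0.3 -0.1]; top [-0.1 -0. ]; scene [ 1.  -2.6]; scene [-0.4 -0.5]; scene [-0.  -0.6]; scene [-0.5 -0.7]; 
  top [ 0.5158  0.1701 -0.1049]
  scene [ 0.5197  0.1729 -0.1484]
```

```bash
cat > d.py <<'E'
import sys,numpy as np
from h import *
from scipy.spatial.transform import Rotation as Ro
RK=(.5165,.1705,0);RW=-.107;NE=(.5439,-.219,0);NW=.093
def go(lbl,X,yaw):
    s=robot.get_state();R=Ro.from_euler("xyz",s["tool_rot"]).as_matrix()
    d=R.T@(np.asarray(X)-s["position"])*100; a=np.degrees((s["tool_rot"][2]-yaw+np.pi)%(2*np.pi)-np.pi)
    print(lbl,"tool cm",np.round(d,2),"spin",round(a,2),"| pos",np.round(s["position"],4),"yaw",round(s["tool_rot"][2],3),"F",np.round(s["ft_force"],1),"open",round(s["opening"],3),"t",round(s["t"],2),"target",np.round(X,4))
def rack(x,y,z,l="rack"): go(l,loc(RK,RW,(x,y,z)),RW+np.pi/2)
def nest(x,y,z,l="nest"): go(l,loc(NE,NW,(x,y,z)),NW+np.pi/2)
E
python3 -c "
from d import *
rack(0,-.069,.228)"
```

```text
rack tool cm [-4.293e+01 -4.080e+01 -1.000e-02] spin 73.23 | pos [0.2724 0.6448 0.2279] yaw 2.742 F [-0.2  1.  -0.5] open 1.0 t 0.5 target [0.5091 0.1019 0.228 ]
```

Request:
{"api": "step_arm", "payload": {"motion": "-2.8 -2.7 0 0; -5.6 -5.4 0 0; -8.4 -8.1 0 0; -11.2 -10.7 0 0; -14 -13.4 0 0", "grip": 1}}

```text
t: 0.92
position: [0.3496, 0.4653, 0.228]
tool_rot: [3.141, 0.0, 2.742]
ft_force: [0.6, -0.1, -0.0]
opening: 0.999
gripper_force: 0.0
```

Request:
{"api": "step_arm", "payload": {"motion": "-2.8 -2.7 0 0; -5.6 -5.4 0 0; -8.4 -8.1 0 0; -11.2 -10.7 0 0; -14 -13.4 0 0"}}

```text
t: 1.33
position: [0.4265, 0.2873, 0.2282]
tool_rot: [3.141, 0.0, 2.742]
ft_force: [1.2, -0.8, -0.3]
opening: 0.999
gripper_force: 0.0
```

Request:
{"api": "step_arm", "payload": {"motion": "-2.8 -2.7 0 7; -5.6 -5.4 0 14; -8.4 -8.1 0 21; -11.2 -10.7 0 28; -14 -13.4 0 35"}}

```text
t: 1.75
position: [0.5034, 0.1092, 0.2283]
tool_rot: [3.141, 0.0, 2.125]
ft_force: [1.1, 1.3, 0.3]
opening: 1.0
gripper_force: 0.0
```

Request:
{"api": "step_arm", "payload": {"motion": "0 0 0 7; 0 0 0 14; 0 0 0 21; 0 0 0 28; 0 0 0 35"}}

```text
t: 2.17
position: [0.5029, 0.1109, 0.228]
tool_rot: [3.141, -0.0, 1.514]
ft_force: [0.9, -0.8, -1.3]
opening: 0.997
gripper_force: 0.0
```

```bash
python3 -c "
from d import *
rack(0,-.069,.228)"
```

```text
rack tool cm [-0.86  0.67  0.  ] spin 2.86 | pos [0.5029 0.1109 0.228 ] yaw 1.514 F [ 0.9 -0.8 -1.3] open 0.997 t 2.17 target [0.5091 0.1019 0.228 ]
```

Request:
{"api": "step_arm", "payload": {"motion": "-0.9 0.7 0 2.9; -0.9 0.7 3 2.9; -0.9 0.7 6.5 2.9; -0.9 0.7 6.5 2.9"}}

```text
t: 2.5
position: [0.5064, 0.1011, 0.1582]
tool_rot: [-3.135, 0.002, 1.469]
ft_force: [-2.4, 0.3, -1.9]
opening: 0.998
gripper_force: 0.0
```

Run:
```python
from d import *
s=avg("scene",2);t=avg("top",1)
rack(0,-.069,.105)
print(proj("scene",loc(RK,RW,(0,-.069,.115))))
st=robot.get_state()["position"]
print(proj("scene",st+[0,0,-.014]),proj("top",st))
a=crop(s,225,120,110,90,6); cv2.imwrite("pics/g1.png",a)
```

```text
rack tool cm [ 0.   -0.07  5.91] spin 0.33 | pos [0.5098 0.1018 0.1641] yaw 1.469 F [-0.2 -0.8  0.8] open 1.003 t 2.65 target [0.5091 0.1019 0.105 ]
[275.08984496 184.02184237]
[275.2622402  172.34959408] [256.6961959  205.39611611]
```

View pics/g1.png

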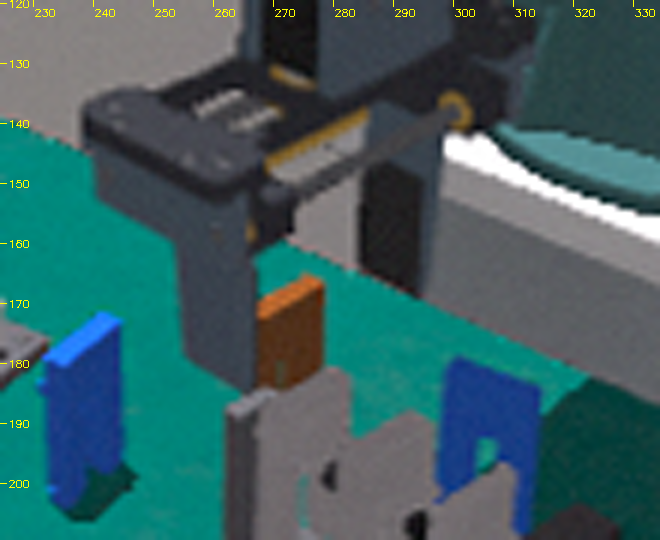

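Request:
{"api": "step_arm", "payload": {"motion": "0 -0.05 2 0.3; 0 -0.05 4 0.3; 0 -0.05 5.4 0.3; 0 -0.05 5.9 0.3; 0 -0.05 5.9 0.3"}}

```text
t: 3.07
position: [0.5094, 0.1019, 0.1046]
tool_rot: [3.141, -0.0, 1.464]
ft_force: [0.6, -0.1, -0.5]
opening: 0.999
gripper_force: 0.0
```

Request:
{"api": "step_arm", "payload": {"motion": "0 0 0 0; 0 0 0 0; 0 0 0 0; 0 0 0 0; 0 0 0 0", "grip": 0.4, "force": 25}}

```text
t: 3.48
position: [0.5092, 0.1018, 0.1045]
tool_rot: [3.141, -0.0, 1.464]
ft_force: [-0.3, -0.6, 0.5]
opening: 0.667
gripper_force: 0.0
```

Request:
{"api": "step_arm", "payload": {"motion": "0 0 0 0; 0 0 0 0; 0 0 0 0; 0 0 0 0", "grip": 0.4}}

```text
t: 3.82
position: [0.5089, 0.1017, 0.104]
tool_rot: [-3.142, -0.0, 1.464]
ft_force: [-0.3, 0.1, 0.7]
opening: 0.475
gripper_force: 25.0
```

Request:
{"api": "step_arm", "payload": {"motion": "0 0 -1 0; 0 0 -3 0; 0 0 -6 0; 0 0 -9 0; 0 0 -11 0", "grip": 0.3, "force": 30}}

```text
t: 4.23
position: [0.5095, 0.1018, 0.2171]
tool_rot: [3.14, -0.001, 1.464]
ft_force: [0.6, 0.0, 0.1]
opening: 0.48
gripper_force: 30.0
```

```bash
python3 -c "
from d import *
nest(0,-.0085-.004,.2145)"
```

```text
nest tool cm [-32.76   7.09   0.26] spin -11.43 | pos [0.5095 0.1018 0.2171] yaw 1.464 F [0.6 0.  0.1] open 0.48 t 4.23 target [ 0.5451 -0.2314  0.2145]
```

Request:
{"api": "step_arm", "payload": {"motion": "-2.5 0.6 0 0; -5.5 1.2 0 0; -9 2 0 0; -12.5 2.8 0 0; -16 3.5 0 0"}}

```text
t: 4.65
position: [0.5267, -0.0626, 0.2148]
tool_rot: [3.141, 0.0, 1.465]
ft_force: [0.5, 0.3, -1.2]
opening: 0.481
gripper_force: 30.0
```

Request:
{"api": "step_arm", "payload": {"motion": "-3.5 0.7 0 -3; -7 1.5 0 -6; -10.5 2.3 0 -9; -14 3 0 -11.4; -16.5 3.6 0 -11.4"}}

```text
t: 5.07
position: [0.5448, -0.2317, 0.2147]
tool_rot: [3.141, 0.0, 1.665]
ft_force: [-0.1, 0.6, -0.5]
opening: 0.482
gripper_force: 30.0
```

Request:
{"api": "step_arm", "payload": {"motion": "0 0 0 0; 0 0 0 0"}}

```text
t: 5.23
position: [0.5448, -0.23, 0.2143]
tool_rot: [-3.142, -0.0, 1.661]
ft_force: [-0.6, -0.1, -0.2]
opening: 0.481
gripper_force: 30.0
```

Run:
```python
from d import *
nest(0,-.0085-.004,.12)
s=avg("scene",2)
cv2.imwrite("pics/g2.png",crop(s,132,100,105,100,6))
for l,q in(("lip+y edge mid",(0,.004+.010-.0085+.0-.0,0)),):pass
st=robot.get_state();p=st["position"]
# expected shim corners, gripper-centred: foot z = tcp-.074
f=p[2]-.074
for x in(.022,-.022):
  for y in(-.006,.006): print((x,y),np.round(proj("scene",loc((p[0],p[1],f+.084),NW,(x,y,0))),1),np.round(proj("scene",loc((p[0],p[1],f),NW,(x,y,0))),1))
```

```text
nest tool cm [-0.14  0.02  9.43] spin -0.16 | pos [ 0.5448 -0.23    0.2143] yaw 1.661 F [-0.6 -0.1 -0.2] open 0.481 t 5.23 target [ 0.5451 -0.2314  0.12  ]
(0.022, -0.006) [162.8 112.6] [166.6 140.5]
(0.022, 0.006) [166.1 113.8] [169.8 141.7]
(-0.022, -0.006) [174.4 106.6] [177.7 134.1]
(-0.022, 0.006) [177.7 107.7] [180.8 135.3]
```

View pics/g2.png

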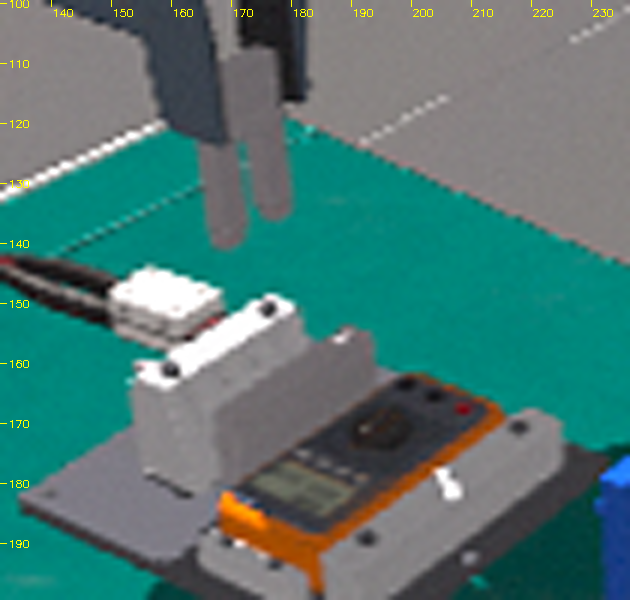

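Request:
{"api": "step_arm", "payload": {"motion": "-0.14 0 2 -0.2; -0.14 0 5 -0.2; -0.14 0 8 -0.2; -0.14 0 10 -0.2; -0.14 0 11.2 -0.2"}}

```text
t: 5.75
position: [0.544, -0.2287, 0.0998]
tool_rot: [-3.139, -0.001, 1.668]
ft_force: [-0.6, -0.1, -0.7]
opening: 0.479
gripper_force: 30.0
```

Request:
{"api": "step_arm", "payload": {"motion": "0 0 0.4 0; 0 0 0.8 0; 0 0 0.8 0"}}

```text
t: 6.0
position: [0.5455, -0.2302, 0.0944]
tool_rot: [3.141, 0.0, 1.667]
ft_force: [-0.1, 0.3, -0.9]
opening: 0.478
gripper_force: 30.0
```

```bash
python3 -c "
from d import *
nest(0,-.0085,.088)"
```

```text
nest tool cm [ 0.28 -0.05  0.64] spin 0.19 | pos [ 0.5455 -0.2302  0.0944] yaw 1.667 F [-0.1  0.3 -0.9] open 0.478 t 6.0 target [ 0.5447 -0.2275  0.088 ]
```

Request:
{"api": "step_arm", "payload": {"motion": "0.1 -0.04 0.2 0.2; 0.1 -0.04 0.4 0.2; 0.1 -0.04 0.5 0.2; 0.1 -0.04 0.5 0.2"}}

```text
t: 6.33
position: [0.5447, -0.2295, 0.0892]
tool_rot: [3.141, 0.0, 1.663]
ft_force: [0.0, -0.1, -1.0]
opening: 0.476
gripper_force: 30.0
```

Request:
{"api": "step_arm", "payload": {"motion": "0 0 0.1 0; 0 0 0.15 0; 0 0 0.15 0"}}

```text
t: 6.58
position: [0.5446, -0.2294, 0.0874]
tool_rot: [-3.142, 0.0, 1.663]
ft_force: [0.5, -0.5, -1.3]
opening: 0.48
gripper_force: 30.0
```

Request:
{"api": "step_arm", "payload": {"motion": "0 0 0.1 0; 0 0 0.1 0; 0 0 0.1 0"}}

```text
t: 6.83
position: [0.5447, -0.2296, 0.087]
tool_rot: [3.142, 0.0, 1.663]
ft_force: [-3.5, -0.1, 8.9]
opening: 0.478
gripper_force: 30.0
```

Request:
{"api": "step_arm", "payload": {"motion": "0 0 0.05 0; 0 0 0.1 0; 0 0 0.1 0"}}

```text
t: 7.08
position: [0.5448, -0.2298, 0.0866]
tool_rot: [-3.141, 0.0, 1.663]
ft_force: [-7.2, -0.4, 19.7]
opening: 0.479
gripper_force: 30.0
```

Request:
{"api": "step_arm", "payload": {"motion": "0 0 -0.15 0; 0.1 0 -0.2 0; 0.2 0 -0.2 0; 0.2 0 -0.2 0"}}

```text
t: 7.42
position: [0.5446, -0.2275, 0.0875]
tool_rot: [3.141, 0.0, 1.663]
ft_force: [0.5, -1.6, 0.9]
opening: 0.482
gripper_force: 30.0
```

Request:
{"api": "step_arm", "payload": {"motion": "0.05 0 0 0; 0.1 0 0 0; 0.1 0 0 0"}}

```text
t: 7.67
position: [0.5445, -0.2265, 0.0875]
tool_rot: [3.141, 0.0, 1.663]
ft_force: [0.7, -4.7, 0.0]
opening: 0.479
gripper_force: 30.0
```

Request:
{"api": "step_arm", "payload": {"motion": "-0.05 0 0 0; -0.05 0 0.04 0; -0.05 0 0.04 0"}}

```text
t: 7.92
position: [0.5442, -0.2268, 0.0869]
tool_rot: [-3.141, -0.0, 1.663]
ft_force: [1.0, -1.6, -1.3]
opening: 0.481
gripper_force: 30.0
```

Request:
{"api": "step_arm", "payload": {"motion": "0 0 0 0; 0 0 0 0; 0 0 0 0; 0 0 0 0; 0 0 0 0", "grip": 0.8}}

```text
t: 8.33
position: [0.5443, -0.2268, 0.087]
tool_rot: [-3.141, -0.0, 1.663]
ft_force: [0.9, -0.4, -0.2]
opening: 0.79
gripper_force: 0.0
```

Request:
{"api": "step_arm", "payload": {"motion": "0 0 -1 0; 0 0 -3 0; 0 0 -6 0; 0 0 -9.5 0; 0 0 -13 0"}}

```text
t: 8.75
position: [0.5439, -0.2267, 0.2189]
tool_rot: [-3.141, -0.0, 1.663]
ft_force: [0.9, -0.7, 0.5]
opening: 0.8
gripper_force: 0.0
```

Run:
```python
from d import *
s=avg("scene",2)
cv2.imwrite("pics/g3.png",crop(s,132,120,105,85,7))
rack(0,.069,.218)
for x in(.022,-.022):
  for y in(-.0145,-.0025): print((x,y),np.round(proj("scene",loc(NE,NW,(x,y,.098))),1))
```

```text
rack tool cm [46.73  2.01  0.36] spin 11.42 | pos [ 0.5469 -0.2281  0.2234] yaw 1.663 F [ 0.4  0.4 -1.1] open 0.8 t 8.85 target [0.5239 0.2391 0.218 ]
(0.022, -0.0145) [168.6 153.7]
(0.022, -0.0025) [171.8 155. ]
(-0.022, -0.0145) [179.4 147.2]
(-0.022, -0.0025) [182.5 148.4]
```

View pics/g3.png

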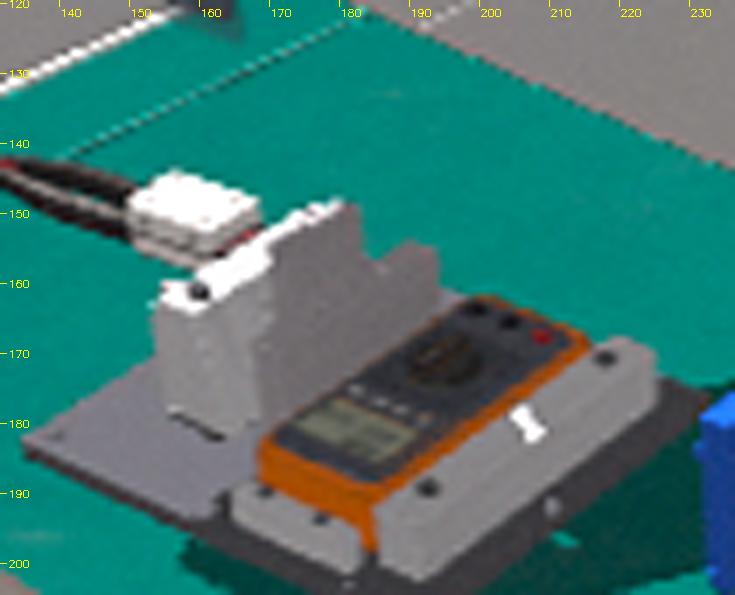

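Request:
{"api": "step_arm", "payload": {"motion": "3 0.1 0 0; 7 0.3 0 0; 11 0.5 0 0; 15 0.6 0 0; 19 0.8 0 0"}}

```text
t: 9.27
position: [0.5341, -0.0354, 0.2172]
tool_rot: [3.142, -0.0, 1.663]
ft_force: [0.4, 0.6, -0.5]
opening: 0.799
gripper_force: 0.0
```

Request:
{"api": "step_arm", "payload": {"motion": "4 0.2 0 0; 8 0.4 0 0; 12 0.5 0 0; 16 0.7 0 0; 20 0.9 0 0"}}

```text
t: 9.68
position: [0.5246, 0.1649, 0.2173]
tool_rot: [3.141, -0.0, 1.663]
ft_force: [1.1, 0.2, 1.4]
opening: 0.8
gripper_force: 0.0
```

Request:
{"api": "step_arm", "payload": {"motion": "3.5 0.1 0 4; 6.5 0.2 0 8; 7.7 0.3 0 11.4; 7.7 0.3 0 11.4; 7.7 0.3 0 11.4"}}

```text
t: 10.1
position: [0.5208, 0.2402, 0.217]
tool_rot: [-3.141, 0.0, 1.467]
ft_force: [-0.8, 0.1, 1.2]
opening: 0.798
gripper_force: 0.0
```

```bash
python3 -c "
from d import *
rack(0,.069,.105)"
```

```text
rack tool cm [-0.07  0.32 11.2 ] spin 0.18 | pos [0.5208 0.2402 0.217 ] yaw 1.467 F [-0.8  0.1  1.2] open 0.798 t 10.1 target [0.5239 0.2391 0.105 ]
```

Request:
{"api": "step_arm", "payload": {"motion": "-0.07 0.32 1 0.2; -0.07 0.32 4 0.2; -0.07 0.32 7.5 0.2; -0.07 0.32 10 0.2; -0.07 0.32 11.1 0.2"}}

```text
t: 10.52
position: [0.5226, 0.2368, 0.1022]
tool_rot: [-3.138, 0.002, 1.46]
ft_force: [-1.1, 0.1, -0.1]
opening: 0.799
gripper_force: 0.0
```

Request:
{"api": "step_arm", "payload": {"motion": "0 0 0 0; 0 0 0 0; 0 0 0 0; 0 0 0 0; 0 0 0 0", "grip": 0.3, "force": 30}}

```text
t: 10.93
position: [0.525, 0.2391, 0.1074]
tool_rot: [3.14, -0.001, 1.461]
ft_force: [0.5, -0.8, 3.6]
opening: 0.479
gripper_force: 30.0
```

Request:
{"api": "step_arm", "payload": {"motion": "0 0 0 0; 0 0 0 0", "force": 55}}

```text
t: 11.1
position: [0.525, 0.2392, 0.1073]
tool_rot: [3.14, -0.001, 1.461]
ft_force: [-1.5, -2.1, 8.7]
opening: 0.482
gripper_force: 55.0
```

Request:
{"api": "step_arm", "payload": {"motion": "0 0 -0.5 0; 0 0 -2 0; 0 0 -5 0; 0 0 -8.5 0; 0 0 -12 0"}}

```text
t: 11.52
position: [0.5236, 0.2387, 0.2275]
tool_rot: [-3.141, 0.0, 1.461]
ft_force: [1.0, 0.4, -2.0]
opening: 0.48
gripper_force: 55.0
```

```bash
python3 -c "
from d import *
nest(0,-.0275,.225)"
```

```text
nest tool cm [-47.96   7.59   0.26] spin -11.63 | pos [0.5236 0.2387 0.2275] yaw 1.461 F [ 1.   0.4 -2. ] open 0.48 t 11.52 target [ 0.5465 -0.2464  0.225 ]
```

Request:
{"api": "step_arm", "payload": {"motion": "-3 0.5 0 0; -7 1.1 0 0; -11 1.7 0 0; -15 2.4 0 0; -19 3 0 0"}}

```text
t: 11.93
position: [0.5329, 0.0451, 0.2267]
tool_rot: [3.141, -0.0, 1.461]
ft_force: [1.4, -0.1, -0.7]
opening: 0.481
gripper_force: 55.0
```

Request:
{"api": "step_arm", "payload": {"motion": "-4 0.6 0 0; -8 1.3 0 0; -12 1.9 0 0; -16 2.5 0 0; -20 3.2 0 0"}}

```text
t: 12.35
position: [0.5425, -0.1575, 0.2266]
tool_rot: [3.141, 0.0, 1.461]
ft_force: [0.9, -0.7, -1.2]
opening: 0.477
gripper_force: 55.0
```

Request:
{"api": "step_arm", "payload": {"motion": "-3.5 0.5 0 -4; -6.5 1 0 -8; -8.5 1.4 0 -11.6; -9 1.4 0 -11.6; -9 1.4 0 -11.6"}}

```text
t: 12.77
position: [0.5469, -0.2476, 0.2263]
tool_rot: [3.141, 0.0, 1.661]
ft_force: [0.1, -0.3, -1.7]
opening: 0.474
gripper_force: 55.0
```

Run:
```python
from d import *
s=avg("scene",2)
nest(0,-.0285,.125)
cv2.imwrite("pics/g4.png",crop(s,132,85,80,85,7))
p=robot.get_state()["position"]; f=p[2]-.094
for x in(.022,-.022):
  for y in(.003,.009,.012): print((x,y),np.round(proj("scene",loc((p[0],p[1],f),NW,(x,y,0 if y<.01 else .012))),1))
```

```text
nest tool cm [-0.15 -0.04 10.11] spin -0.11 | pos [ 0.5468 -0.2458  0.2261] yaw 1.662 F [-0.4  0.6 -1.7] open 0.479 t 12.87 target [ 0.5465 -0.2474  0.125 ]
(0.022, 0.003) [164.6 142.2]
(0.022, 0.009) [166.2 142.8]
(0.022, 0.012) [166.4 139.3]
(-0.022, 0.003) [175.6 135.8]
(-0.022, 0.009) [177.1 136.4]
(-0.022, 0.012) [177.5 133. ]
```

View pics/g4.png

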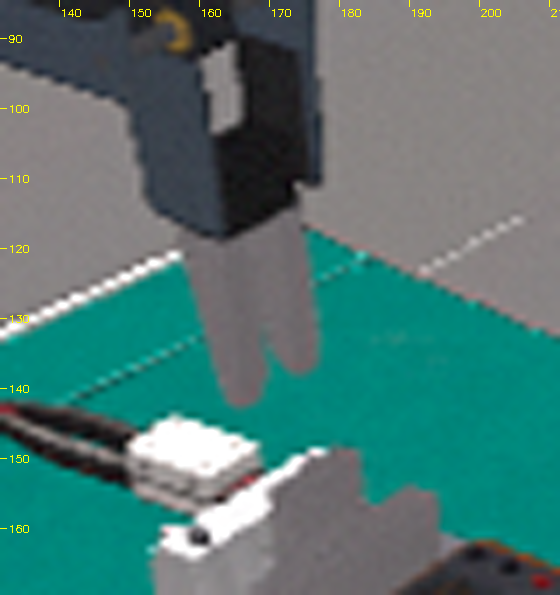

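Request:
{"api": "step_arm", "payload": {"motion": "-0.15 -0.04 1 -0.1; -0.15 -0.04 2.5 -0.1; -0.15 -0.04 4 -0.1; -0.15 -0.04 4.8 -0.1; -0.15 -0.04 4.8 -0.1"}}

```text
t: 13.28
position: [0.5458, -0.2468, 0.1759]
tool_rot: [-3.139, -0.002, 1.666]
ft_force: [-0.5, 0.1, -1.9]
opening: 0.476
gripper_force: 55.0
```

Request:
{"api": "step_arm", "payload": {"motion": "0 0 0.5 0; 0 0 1 0; 0 0 1.5 0; 0 0 1.8 0; 0 0 1.8 0"}}

```text
t: 13.7
position: [0.5466, -0.248, 0.1595]
tool_rot: [-3.141, -0.0, 1.665]
ft_force: [-0.5, 0.3, -2.0]
opening: 0.48
gripper_force: 55.0
```

```bash
python3 -c "
from d import *
nest(0,-.0285,.125)"
```

```text
nest tool cm [0.06 0.   3.45] spin 0.06 | pos [ 0.5466 -0.248   0.1595] yaw 1.665 F [-0.5  0.3 -2. ] open 0.48 t 13.7 target [ 0.5465 -0.2474  0.125 ]
```

Request:
{"api": "step_arm", "payload": {"motion": "0.1 0 0.5 0; 0.1 0 1 0; 0.15 0 1.5 0; 0.15 0 2 0; 0.15 0 2 0"}}

```text
t: 14.12
position: [0.5461, -0.2463, 0.1388]
tool_rot: [-3.14, -0.001, 1.665]
ft_force: [-0.4, 0.0, -2.1]
opening: 0.48
gripper_force: 55.0
```

Request:
{"api": "step_arm", "payload": {"motion": "0.05 0 0.3 0; 0.1 0 0.6 0; 0.15 0 0.9 0; 0.15 0 0.9 0"}}

```text
t: 14.45
position: [0.5463, -0.2449, 0.1304]
tool_rot: [-3.141, -0.0, 1.665]
ft_force: [-0.2, -0.1, -1.8]
opening: 0.479
gripper_force: 55.0
```

Request:
{"api": "step_arm", "payload": {"motion": "0.05 0 0.25 0; 0.08 0 0.5 0; 0.08 0 0.5 0"}}

```text
t: 14.7
position: [0.5463, -0.2442, 0.1256]
tool_rot: [-3.141, -0.0, 1.665]
ft_force: [-0.6, 0.1, -2.3]
opening: 0.476
gripper_force: 55.0
```

Request:
{"api": "step_arm", "payload": {"motion": "0 0 0.15 0; 0 0 0.3 0; 0 0 0.3 0"}}

```text
t: 14.95
position: [0.5464, -0.2443, 0.1228]
tool_rot: [-3.141, -0.0, 1.665]
ft_force: [0.2, -0.3, -1.7]
opening: 0.48
gripper_force: 55.0
```

Request:
{"api": "step_arm", "payload": {"motion": "0 0 0.15 0; 0 0 0.3 0; 0 0 0.3 0"}}

```text
t: 15.2
position: [0.5465, -0.244, 0.1199]
tool_rot: [-3.142, -0.001, 1.665]
ft_force: [1.7, 4.0, -2.1]
opening: 0.481
gripper_force: 55.0
```

Request:
{"api": "step_arm", "payload": {"motion": "0 0 0.1 0; 0 0 0.2 0; 0 0 0.2 0"}}

```text
t: 15.45
position: [0.5466, -0.2438, 0.1184]
tool_rot: [-3.142, -0.001, 1.665]
ft_force: [-1.6, 7.4, 6.5]
opening: 0.479
gripper_force: 55.0
```

Request:
{"api": "step_arm", "payload": {"motion": "0.05 0 0 0; 0.1 0 0.05 0; 0.1 0 0.05 0"}}

```text
t: 15.7
position: [0.5467, -0.2435, 0.1181]
tool_rot: [3.141, 0.001, 1.666]
ft_force: [-2.3, 1.2, 7.9]
opening: 0.478
gripper_force: 55.0
```

Request:
{"api": "step_arm", "payload": {"motion": "0 0 0.1 0; 0 0 0.1 0; 0 0 0.1 0"}}

```text
t: 15.95
position: [0.5468, -0.2436, 0.1179]
tool_rot: [3.141, 0.001, 1.666]
ft_force: [-6.5, 5.4, 20.4]
opening: 0.478
gripper_force: 55.0
```

Request:
{"api": "step_arm", "payload": {"motion": "0.05 0 -0.01 0; 0.05 0 -0.01 0; 0.05 0 -0.01 0; 0.05 0 -0.01 0; 0.05 0 -0.01 0"}}

```text
t: 16.37
position: [0.5468, -0.2435, 0.1179]
tool_rot: [3.141, 0.001, 1.666]
ft_force: [-6.1, -1.0, 17.1]
opening: 0.474
gripper_force: 55.0
```

Request:
{"api": "step_arm", "payload": {"motion": "0 0 0 0; 0 0 0 0; 0 0 0 0; 0 0 0 0; 0 0 0 0"}}

```text
t: 16.78
position: [0.5468, -0.2435, 0.1179]
tool_rot: [3.141, 0.001, 1.666]
ft_force: [-6.6, -0.7, 17.6]
opening: 0.476
gripper_force: 55.0
```

Run:
```python
from d import *
s=robot.get_state();p=s["position"];c,n=np.cos(NW),np.sin(NW);d=p-np.array(NE)
print("local",c*d[0]+n*d[1],-n*d[0]+c*d[1],p[2],s["ft_force"],s["moment"],s["t"])
# jaw-top / shim-top motion in scene since before: compare with g3 via template of shim top + meter
a=avg("scene",4);cv2.imwrite("pics/s9.png",a);o=cv2.imread("pics/s1.png")
for nme,(x,y,w,h) in {"meter":(170,160,50,38),"plate":(130,175,25,20),"jaw_end":(184,150,14,14)}.items():
    t=o[y:y+h,x:x+w];r=cv2.matchTemplate(a[y-4:y+h+4,x-4:x+w+4],t,cv2.TM_CCOEFF_NORMED);_,m,_,l=cv2.minMaxLoc(r);i,j=l
    q=r[j,:];f=lambda v,k:k+(v[k-1]-v[k+1])/(2*(v[k-1]-2*v[k]+v[k+1])) if 0<k<len(v)-1 else k
    print(nme,round(m,3),f(r[j,:],i)-4,f(r[:,i],j)-4)
```

```text
local 0.0005852601148678893 -0.024702619334675404 0.11794303664593186 [-6.58208803 -0.71704859 17.5667434 ] [0.19029677 1.50062518 0.37795321] 16.7833
meter 0.703 0.20912886 0.2735858
plate 0.959 -0.110069275 -0.06023264
jaw_end 0.632 0.646801 0.15687227
```

```bash
python3 -c "
from rig import robot
print(robot.finish_job())"
```

```text
the job is handed in; nothing more can be done
None
```

I handed the job in: the 12 mm shim hangs on the jaw, and the wedge is jammed with its tip about 12 mm above the plate. It is still gripped and pressed down with about 17.5 N, and its measured position agrees with the jaw being fully home. I viewed 11 pictures against the limit of 10, so I checked the final clamping by position and force readings, not by viewing a picture.

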